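# Hold the loaded tilt stand at its zero-g balance point

## Task

Check a sensor at zero g on the tilt stand: take the aluminium sensor capsule that stands by itself on the front part of the bench, set it upright and fully home in the white nest of the stand's hinged plate and let go of it. Then take the plate by its black grip, swing it up to its over-centre balance point, where the plate stands straight up and falls neither way, without letting it drop back or go over the far side, and finish still holding it there by the grip for the reading. Leave the brass weight, tape roll, eraser and red pen where they are.

Things in the scene. Friction and masses are not known exactly. Their poses are not given: they have to be found in the camera images.
- capsule_mid (a point): sensor capsule to be checked: turned aluminium, 60 mm tall, 62 g, upright on the bench (z = 0) at the front edge or left of the tilt stand; this point is on its axis, 30 mm above its underside; z along the axis, up. Body 26.4 mm in diameter up to 45 mm above the underside (grip it across, from above), then a neck of 12.4 mm. Like capsules farther back on slab and instruments are fixed, not meant
- nest_mouth (a point): mouth centre of the nest, a white cup on the stand's hinged plate; moves with the plate. z points out of the nest (up while the plate lies level), y along the hinge axis, -x from hinge to grip. 27 mm deep, outside 43 mm; bore 29 mm (1.3 mm to spare round the capsule), flared to 34 mm over the top 5 mm. Home, the capsule's body stands 18 mm clear of the mouth
- capsule_home (a point): where capsule_mid lies when the capsule is fully home: on the nest's axis, 30 mm above the nest floor (3 mm outside the mouth); moves with the plate
- grip (a point): centre of the plate's grip: a black cross bar on a thin stem at the plate's free end, a cylinder 24 mm in diameter, 34 mm long along its y (the hinge axis), 150 mm from the hinge axis, 62 mm above the bench while the plate lies level; axes as nest_mouth. Pinched across its flat ends by fingers that point down it turns between the pads, so the fingers can keep pointing down as the plate swings
- plate_hinge (a point): point on the plate's hinge axis, midway along it, 62 mm above the bench; axes as nest_mouth (y = hinge axis). The grip moves on a circle of 150 mm about this axis in the upright plane across it. Two grey bearing cheeks, up to 55 mm to either side, reach 79 mm above the bench
- plate (a joint): plate angle, rad: 0 level on its rest, nest up, grip toward the bench front; grows as the grip is lifted; 1.571 straight up, grip on top, capsule level; 2.2 leaning on the rear stop. Practically no friction. A counterweight under the plate matches the capsule: the loaded plate (0.52 kg) balances at 1.571 and falls either way if not held. Lifting it at the grip takes about 2 N
- tilt_stand: the tilt stand, fixed to the bench: base 185 x 124 mm, top 16 mm above the bench; origin at the centre of its underside; x from grip to rear stop, y along the hinge, z up. Hinge 40 mm behind the origin, nest 18 mm and grip 110 mm in front of it (plate level). Plate 76 mm wide, 8 thick, reaching 114 mm from the hinge. Rear stop: two posts 105 mm high behind the hinge
- brass_weight: bystander: brass check weight, 26 mm in diameter, 34 mm tall, standing at the front edge or left of the stand, where the capsule does not; origin at the centre of its underside
- tape: bystander: roll of black tape lying flat, 57 mm across, 19 mm high, right of the stand near the front edge; origin at the centre of its underside
- rubber_eraser: bystander: pale green eraser, 29 x 58 x 16 mm, left of and behind the stand; origin at the centre of its underside
- red_pen: bystander: red ball pen, 145 mm long, lying left of the stand; origin at its centre on the bench
There are look-alikes about, which are no part of the job. What is shaped like the part that bears capsule_mid but pink or turquoise is not meant.

How it is judged:
By the outcome, as a careful person would: the job done as asked, in the order asked, and still so for the second after the job is handed in, while the arm keeps its last pose, push and grip.
It also fails if it takes over 61 s, if anything falls off the work surface, if the arm or the gripper's body presses on something with over 40 N, if the wrist force passes 120 N, or if a joint passes its speed limit or range.

## Robot

A 6-joint arm with a two-finger parallel gripper is mounted at the origin on a cart in front of the work surface, level with it; the furniture and walls round the work are solid. World frame = base frame: x ahead of the robot, y to its left, z up, the work surface at z = 0. Lengths are in m, angles in rad, forces in N, time in s.
With the tool pointing down it reaches from about 0.3 to 0.775 m from the base axis. Payload 14.6 kg.
Tool frame: the origin (TCP) lies at the very end of the fingers, on their centre line; the grasp point (between the pads) lies 19 mm behind it; z points along the fingers, y is the line along which they close (so a half turn about z gives the same grasp; the last joint's range is limited). The gripper opens to 94 mm and grips with 3 to 60 N. Pads are 16 mm wide; open, the fingers measure 119 mm over their backs; the gripper's body (75 mm by 177 mm) begins 78 mm behind the grasp point.
Start: joints at [1.221, 0.3, 1.521, -0, 1.321, -0.067], TCP at [0.153, 0.528, 0.205] pointing down, gripper open.
Joint ranges: [-3.03, 3.03], [-0.79, 2.21], [0.23, 2.52], [-1.04, 4.18], [0, 3.07], [-2.55, 2.55]. Speed limits (rad/s): [2.22, 2.22, 2.57, 3.14, 3.14, 3.14].

## Interface

Orientations are given as [roll, pitch, yaw] about the fixed x, y, z axes, in that order (R = Rz(yaw) Ry(pitch) Rx(roll)).
In Python, from station import ctrl gives the robot as it stands.
- The arm moves only by the shell command python3 -m pendant 'ROWS' [OPENING] [FORCE]. ROWS is JSON, a list of rows, each a list of 2 entries, a list of its own where there are three numbers: the shift along the world's x, y, z in cm, then the turn about the world's z in rad. A call has 1 to 20 rows; each row shifts and turns the commanded pose from where the row before left it; what a row does not reach is not made up. A row lasts 1/12 s, in which the tool goes at most 41.7 mm and 7.16 degrees, less where a joint would pass 70% of its speed; a pose out of reach is approached as far as the arm can. A call is refused whole if a number of a shift passes 4.17 or a number of a turn 0.125, either way. A call with a gripper value outside its range is refused whole. OPENING is the opening, from 0 (shut) to 1 (fully open), set as the call begins (- or left out, the last holds). The fingers move at their own pace and stop on an object; FORCE is the grip in N (left out, the last holds). Time passes only in rows, so rows that do not move let the fingers close. It gives the time, the measured TCP pose, the force, the opening and the grip force at its end, in the units of the state.
- ctrl.get_obs(): the state, without advancing time (a new reading comes with each control period).
- ctrl.camera(name): name is "scene" or "top" or "wrist"; returns a dict with "color" (480x640x3 uint8, red, green, blue), "intrinsics" (3x3 intrinsics, pixels), "k1" (the pictures are not rectified: a ray, as slopes to the right and down, at radius r is drawn at 1 + k1 r^2 times it, then the intrinsics apply), "camera_from_world" (4x4, takes a point from world to camera coordinates). Camera axes: x right, y down, z forward; pixel columns grow to the right and rows downward; lengths in m; the calibration is good to about 2 mm. A picture is of the moment at which its call begins. There is no depth.
- ctrl.hand_in(): hands the job in; it is judged then, once.
The state is a dict: "time_s": time; "qpos": joint angles; "joint_vel": joint speeds; "tau": joint torques, N m; "ee_pos": TCP position; "eef_rot": TCP orientation; "force": force on the tool from outside, world axes, zero at the start; "moment": the same for the moment, N m; "grip_width": finger opening in m; "grip_force": force on a finger pad.
Only numpy, scipy, OpenCV 4.12 (cv2) and the standard library are available. Lean on these libraries where they do the work, as an engineer would, in place of code of your own. Each camera call takes 0.05 s, during which the arm holds its last target. There are 200 camera calls.

## Working session

There is one attempt and no reset: what is moved stays moved. The work goes in short steps, Python scripts to look and compute and a shell command to move; the robot and the scene stay as the last step left them, time stands still between calls to the robot, and variables do not carry over. Pictures are saved under pics/ and viewed, at most 10 in all, crops included, and the job is handed in when it is done.

```bash
mkdir -p pics; cat > h.py <<'E'
import numpy as np, cv2
from station import ctrl
def ray(c,u,v):
    K=np.array(c["intrinsics"]);k=c["k1"]
    d=np.array([(u-K[0,2])/K[0,0],(v-K[1,2])/K[1,1]]);s=d.copy()
    for _ in range(30): s=d/(1+k*(s@s))
    T=np.array(c["camera_from_world"]);R=T[:3,:3]
    return -R.T@T[:3,3], R.T@np.array([s[0],s[1],1.])
def onz(c,u,v,z):
    o,d=ray(c,u,v); return o+d*(z-o[2])/d[2]
def meet(rs):
    A=0;b=0
    for o,d in rs:
        d=d/np.linalg.norm(d);P=np.eye(3)-np.outer(d,d);A=A+P;b=b+P@o
    p=np.linalg.solve(A,b)
    return p,[np.linalg.norm((np.eye(3)-np.outer(d,d)/(d@d))@(p-o)) for o,d in rs]
def proj(c,p):
    T=np.array(c["camera_from_world"]);K=np.array(c["intrinsics"])
    q=T[:3,:3]@p+T[:3,3];s=q[:2]/q[2];s=s*(1+c["k1"]*(s@s));return K[:2,:2]@s+K[:2,2]
def snap(n,f=None):
    c=ctrl.camera(n)
    if f: cv2.imwrite('pics/'+f,c["color"][:,:,::-1])
    return c
E
python3 - <<'E'
from h import *
import pickle
d={n:snap(n,n+'0.png') for n in('scene','top')}
pickle.dump(d,open('c0.pkl','wb'))
for n in d: print(n,d[n]['intrinsics'],d[n]['k1'],d[n]['camera_from_world'])
o=ctrl.get_obs();print(o)
E
```

```text
scene [[470.99894413   0.         315.86273546]
 [  0.         470.99894413 243.60072341]
 [  0.           0.           1.        ]] -0.010990765696226866 [[-0.80693828 -0.59031599 -0.01943335  0.54004048]
 [-0.33944173  0.49042695 -0.80265853  0.18873519]
 [ 0.4833528  -0.6410994  -0.59612215  0.93842805]
 [ 0.          0.          0.          1.        ]]
top [[486.28749461   0.         314.17453476]
 [  0.         486.28749461 233.7817306 ]
 [  0.           0.           1.        ]] -0.03484218025042143 [[ 0.10036422 -0.99493713 -0.00520936  0.13423054]
 [-0.97232532 -0.09697034 -0.2125564   0.57903033]
 [ 0.2109751   0.02639825 -0.97713491  1.06287476]
 [ 0.          0.          0.          1.        ]]
{'time_s': 0.1, 'qpos': array([ 1.22140225e+00,  3.00413711e-01,  1.52149216e+00,  1.55564813e-05,
        1.32071177e+00, -6.65709790e-02]), 'joint_vel': array([-0.00065723, -0.0026307 , -0.00087666, -0.00036537,  0.00130502,
       -0.00033023]), 'tau': array([-1.02566108e-03, -5.32640469e+01, -3.53289199e+01,  7.07974657e-02,
        2.35509756e-02, -3.48630795e-05]), 'ee_pos': array([0.15339266, 0.5279396 , 0.20495543]), 'eef_rot': array([-3.14057094e+00, -8.32191904e-05,  2.85876566e+00]), 'force': array([ 0.18449178,  0.12833811, -0.32005741]), 'moment': array([ 0.03571146, -0.01038673, -0.03418357]), 'grip_force': 0.0, 'grip_width': 0.09408410291080829}
```

View pics/scene0.png

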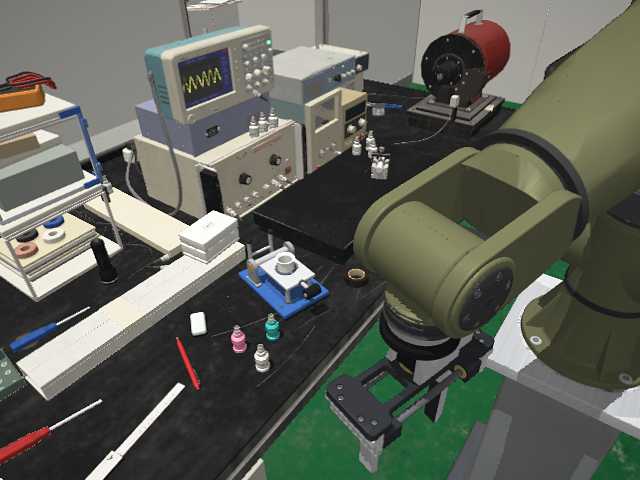

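View pics/top0.png

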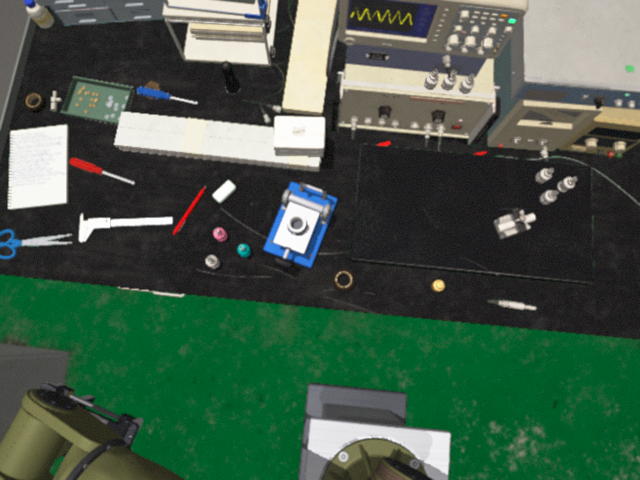

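Scene picture: the silver capsule is at (262,358), pink at (239,340), turquoise at (272,327). The stand's nest is at about (285,262), with the grip near (313,292). Top picture: silver is at (212,262), pink (220,234), turquoise (244,250), nest (297,225) and grip about (285,262). The other silver capsules, at top (545..570,175..197) and on the instruments, stand on slab or instruments. So the silver one at top (212,262) fits the description, and I'll confirm it in one crop.

```bash
python3 - <<'E'
from h import *
import pickle
d=pickle.load(open('c0.pkl','rb'));s,t=d['scene'],d['top']
a=cv2.resize(s['color'][220:400,210:340],None,fx=3,fy=3,interpolation=cv2.INTER_CUBIC)
b=cv2.resize(t['color'][170:300,190:350],None,fx=2.5,fy=2.5,interpolation=cv2.INTER_CUBIC)
b=cv2.copyMakeBorder(b,0,540-b.shape[0],0,0,cv2.BORDER_CONSTANT)
cv2.imwrite('pics/crop1.png',np.hstack([a,b])[:,:,::-1])
def cen(c,box,f):
    x0,y0,x1,y1=box;im=c['color'][y0:y1,x0:x1];m=f(cv2.cvtColor(im,cv2.COLOR_RGB2HSV)).astype(np.uint8)
    n,l,st,ce=cv2.connectedComponentsWithStats(m);i=1+np.argmax(st[1:,4]);return ce[i]+[x0,y0],st[i],[x0,y0]
si=lambda h:(h[...,1]<70)&(h[...,2]>90)
for c,box,n in((s,(248,340,276,378),'capS'),(t,(200,250,225,275),'capT')):
    print(n,cen(c,box,si))
cs=cen(s,(248,340,276,378),si)[0];ct=cen(t,(200,250,225,275),si)[0]
print(meet([ray(s,*cs),ray(t,*ct)]))
for n,ps,pt in(('nest',(286,260),(297.5,225)),('grip',(312,292),(285,262))): print(n,meet([ray(s,*ps),ray(t,*pt)]))
bl=lambda h:(abs(h[...,0].astype(int)-108)<10)&(h[...,1]>150)&(h[...,2]>90)
im=cv2.cvtColor(t['color'],cv2.COLOR_RGB2HSV);m=bl(im).astype(np.uint8);m[:170]=0;m[280:]=0;m[:,:255]=0;m[:,345:]=0
p=np.argwhere(m)[:,::-1].astype(np.float32);r=cv2.minAreaRect(p);q=np.array([onz(t,*x,.016) for x in cv2.boxPoints(r)])
print(q,q.mean(0))
for i in range(4): e=q[(i+1)%4]-q[i];print(np.linalg.norm(e),np.degrees(np.arctan2(e[1],e[0])))
E
```

```text
capS (array([261.32415902, 358.87767584]), array([  6,   4,  16,  29, 327], dtype=int32), [248, 340])
capT (array([211.57333333, 261.10666667]), array([  5,   4,  14,  15, 150], dtype=int32), [200, 250])
(array([0.48135272, 0.42835197, 0.02393807]), [np.float64(0.0005370189372109966), np.float64(0.0005370189372108775)])
nest (array([0.57535177, 0.2313362 , 0.08861131]), [np.float64(0.0019079032527424687), np.float64(0.0019079032527424922)])
grip (array([0.49234187, 0.25216526, 0.05506022]), [np.float64(0.0008948952890662214), np.float64(0.0008948952890662354)])
[[0.52087957 0.31384822 0.016     ]
 [0.70527652 0.267728   0.016     ]
 [0.66852817 0.14319936 0.016     ]
 [0.48696068 0.19277402 0.016     ]] [0.59541124 0.2293874  0.016     ]
0.19007712021090287 -14.042378798292576
0.1298376771036833 -106.44130773208335
0.18821371057308853 164.72836151731278
0.12573564591304723 74.34980686428604
```

View pics/crop1.png

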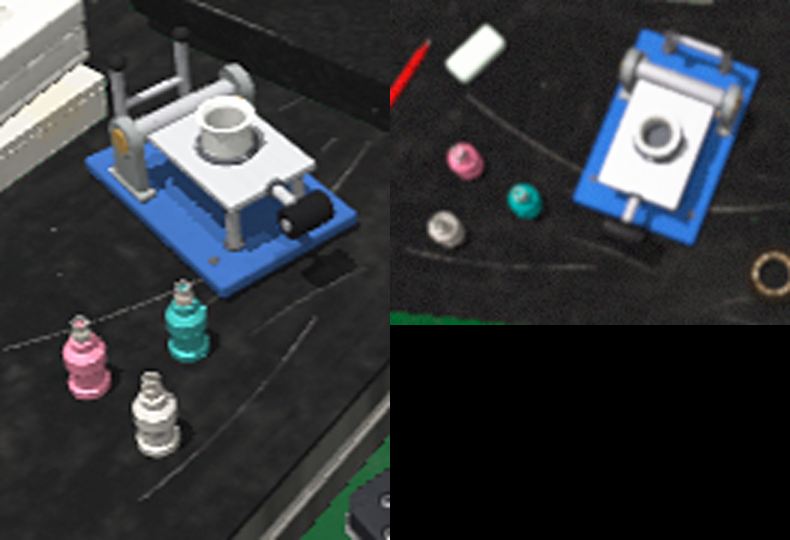

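The crop confirms it: silver capsule, standing alone on the front part of the bench, at (0.481, 0.428, about 0.024). The pink and turquoise ones are look-alikes. The stand's yaw is about -15° and the tool's closing line already lies along the hinge axis. Next I move near the capsule for a wrist view.

```bash
python3 -m pendant '[[[3,-0.9,0],0],[[3,-0.9,0],0],[[3,-0.9,0],0],[[3,-0.9,0],0],[[3,-0.9,0],0],[[3,-0.9,0],0],[[3,-0.9,0],0],[[3,-0.9,0],0],[[3,-0.9,-0.5],0],[[3,-0.9,-0.5],0],[[2,-0.9,-0.5],0],[[0,0,0],0],[[0,0,0],0]]' 0.6 10; python3 - <<'E'
from h import *
import pickle
c=snap('wrist','w1.png');pickle.dump(c,open('w1.pkl','wb'))
T=np.array(c['camera_from_world']);print(-T[:3,:3].T@T[:3,3],c['k1'])
print(proj(c,np.array([.481,.428,.03])),ctrl.get_obs()['ee_pos'])
E
```

```text
time_s: 1.18
ee_pos: [0.4738, 0.4285, 0.1895]
eef_rot: [-3.14, -0.001, 2.857]
force: [-0.4, -0.6, -0.1]
grip_width: 0.0563
grip_force: 0.0
[0.40181607 0.44965404 0.36845766] -0.07583018334589672
[320.94696236 226.28063756] [0.47313979 0.42911375 0.19001953]
```

View pics/w1.png

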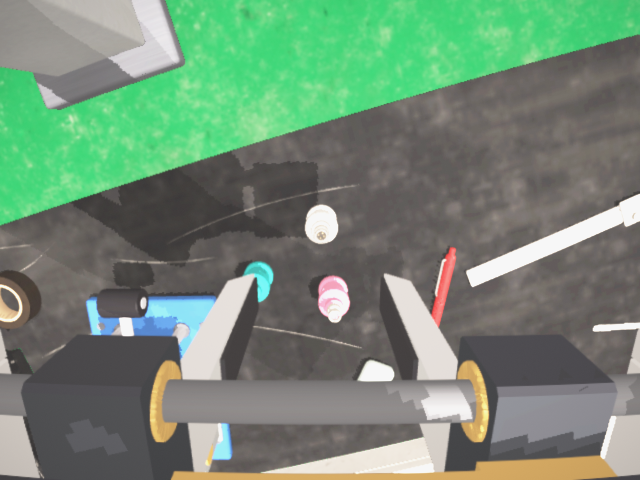

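The wrist view shows the silver capsule at (321,224), within 2 px of my prediction. Pink is at (333,298), turquoise at (259,280) and the grip bar at (122,303). I'll refine the capsule from three rays.

```bash
python3 - <<'E'
from h import *
import pickle
d=pickle.load(open('c0.pkl','rb'));c=pickle.load(open('w1.pkl','rb'))
h=cv2.cvtColor(c['color'],cv2.COLOR_RGB2HSV);m=((h[...,1]<60)&(h[...,2]>130)).astype(np.uint8)
m[:195]=0;m[255:]=0;m[:,:295]=0;m[:,350:]=0
x=cv2.boundingRect(m);print(x)
u=x[0]+x[2]/2
# body width & bottom-edge circle (upper edge of blob = near bench edge)
for v in (x[1]+x[2]/2,): print(onz(c,u,v,0.0), onz(c,u,v,.04))
w=(u,x[1]+x[3]/2)
print(meet([ray(c,*w),ray(d['scene'],261.3,358.9),ray(d['top'],211.6,261.1)]), onz(c,*w,.027))
E
```

```text
(305, 204, 34, 40)
[0.48355864 0.42836719 0.        ] [0.47468461 0.4306781  0.04      ]
(array([0.4811484, 0.4286037, 0.0239167]), [np.float64(0.000560611263824005), np.float64(0.0006545813820492682), np.float64(0.0006288227082998104)]) [0.48005408 0.42920804 0.027     ]
```

```bash
python3 -m pendant '[[[0.8,-0.05,-2],0],[[0,0,-3],0],[[0,0,-3],0],[[0,0,-3],0],[[0,0,-2.5],0],[[0,0,-1.5],0],[[0,0,-1],0],[[0,0,0],0],[[0,0,0],0]]' 0.6; python3 -m pendant '[[[0,0,0],0],[[0,0,0],0],[[0,0,0],0],[[0,0,0],0],[[0,0,0],0],[[0,0,0],0],[[0,0,0],0],[[0,0,0],0]]' 0.2 15
```

```text
time_s: 1.98
ee_pos: [0.4812, 0.4293, 0.0312]
eef_rot: [3.141, 0.0, 2.86]
force: [0.3, 0.1, -0.2]
grip_width: 0.0564
grip_force: 0.0
time_s: 2.65
ee_pos: [0.4816, 0.4287, 0.0308]
eef_rot: [3.141, 0.0, 2.859]
force: [-1.0, -1.3, 2.8]
grip_width: 0.0263
grip_force: 15.0
```

Gripped: 26.3 mm wide, as it should be. Now I lift and carry it toward the nest, with wrist views from two places.

```bash
python3 -m pendant '[[[0,0,1],0],[[0,0,2],0],[[0,0,3],0],[[0,0,3],0],[[0,0,3],0],[[0,-1,3],0],[[0,-2,2],0],[[0,-3,0],0],[[0,-3,0],0],[[0,-2.5,0],0],[[0,-1.5,0],0],[[0,0,0],0],[[0,0,0],0],[[0,0,0],0]]' ; python3 - <<'E'
from h import *
import pickle
c=snap('wrist','w2.png');o=ctrl.get_obs();pickle.dump(c,open('w2.pkl','wb'));print(o['ee_pos'],o['grip_width'])
print(proj(c,np.array([.5754,.2313,.0886])))
E
python3 -m pendant '[[[2,-1.5,0],0],[[2.5,-2,0],0],[[2,-1.5,0],0],[[1,-1,0],0],[[0,0,0],0],[[0,0,0],0],[[0,0,0],0]]' ; python3 - <<'E'
from h import *
import pickle
c=snap('wrist','w3.png');o=ctrl.get_obs();pickle.dump(c,open('w3.pkl','wb'));print(o['ee_pos'],o['grip_width'])
print(proj(c,np.array([.5754,.2313,.0886])))
a=pickle.load(open('w2.pkl','rb'))['color'];b=c['color']
cv2.imwrite('pics/w23.png',np.hstack([a[:,100:500],b[:,100:500]])[:,:,::-1])
E
```

```text
time_s: 3.82
ee_pos: [0.4815, 0.2995, 0.2006]
eef_rot: [3.141, -0.0, 2.859]
force: [-0.2, -0.3, -0.6]
grip_width: 0.0262
grip_force: 15.0
[0.48140668 0.29964371 0.20041278] 0.025709544316800354
[269.18645537 365.19065575]
time_s: 4.45
ee_pos: [0.5557, 0.2397, 0.2003]
eef_rot: [-3.142, -0.0, 2.86]
force: [-0.8, 0.1, -0.3]
grip_width: 0.026
grip_force: 15.0
[0.55566749 0.23971987 0.20047628] 0.025746150683883307
[315.31087447 260.44996232]
```

View pics/w23.png

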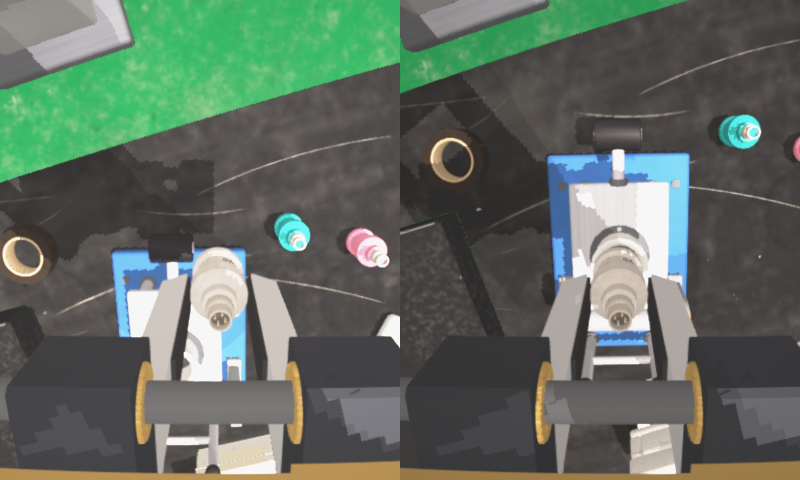

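The nest is mostly hidden behind the held capsule; its rim shows at (620,245) in the right panel, close to my prediction. I'll go past it so it shows in front, from two places.

```bash
python3 -m pendant '[[[1.6,0.3,0],0],[[2,0.4,0],0],[[2,0.4,0],0],[[1,0.2,0],0],[[0,0,0],0],[[0,0,0],0],[[0,0,0],0]]' ; python3 - <<'E'
from h import *
import pickle
c=snap('wrist','w4.png');pickle.dump(c,open('w4.pkl','wb'));print(proj(c,np.array([.5754,.2313,.0886])))
E
python3 -m pendant '[[[-0.4,-1.5,0],0],[[-0.4,-1.5,0],0],[[-0.4,-1.5,0],0],[[-0.4,-1.3,0],0],[[0,0,0],0],[[0,0,0],0],[[0,0,0],0]]' ; python3 - <<'E'
from h import *
import pickle
c=snap('wrist','w5.png');pickle.dump(c,open('w5.pkl','wb'));print(proj(c,np.array([.5754,.2313,.0886])))
a=pickle.load(open('w4.pkl','rb'))['color'];b=c['color']
cv2.imwrite('pics/w45.png',np.hstack([a[:,150:550],b[:,150:550]])[:,:,::-1])
E
```

```text
time_s: 5.08
ee_pos: [0.6216, 0.2522, 0.2006]
eef_rot: [-3.142, -0.0, 2.86]
force: [-0.1, -0.3, -1.3]
grip_width: 0.0262
grip_force: 15.0
[271.8232122 178.8034911]
time_s: 5.72
ee_pos: [0.6064, 0.1943, 0.2008]
eef_rot: [3.141, 0.0, 2.859]
force: [-0.8, -0.6, -0.5]
grip_width: 0.0261
grip_force: 15.0
[357.30492152 176.57596316]
```

View pics/w45.png

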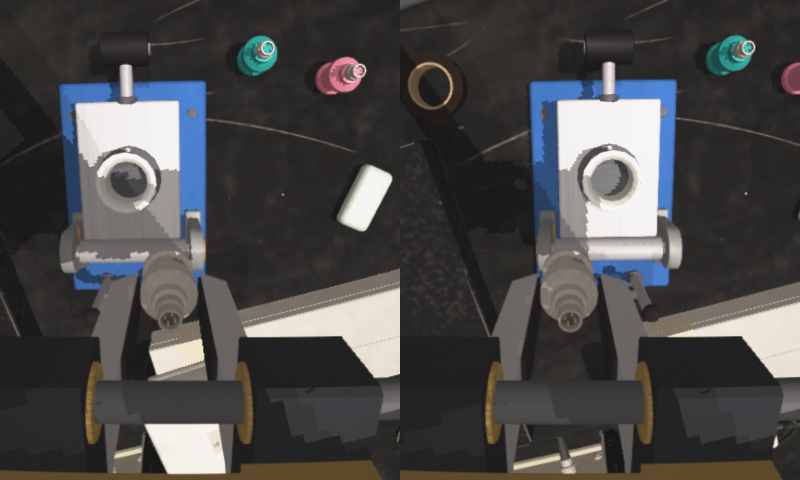

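The nest shows clearly: rim centre about (277,181) in view 4 and (360,180) in view 5. The grip bar is at about (275,49) and (360,47). I'll fit circles.

```bash
python3 - <<'E'
from h import *
import pickle
C=[pickle.load(open(f'w{i}.pkl','rb')) for i in(4,5)]
Z=6;tiles=[];rs={}
for c,(u,v) in zip(C,((277,181),(360,180))):
    im=c['color'][v-40:v+40,u-40:u+40];g=cv2.cvtColor(cv2.resize(im,None,fx=4,fy=4,interpolation=cv2.INTER_CUBIC),cv2.COLOR_RGB2GRAY)
    big=cv2.resize(im,(400,400),interpolation=cv2.INTER_CUBIC)
    for nm,(r0,r1),col in(('in',(17,26),(255,0,0)),('out',(27,36),(0,255,0))):
        h=cv2.HoughCircles(cv2.GaussianBlur(g,(9,9),0),cv2.HOUGH_GRADIENT,1,8,param1=80,param2=15,minRadius=r0*4,maxRadius=r1*4)
        if h is None: print(nm,'none');continue
        k=h[0][:4]/4; k[:,:2]+=[u-40-.4,v-40-.4]; print(nm,np.round(k,1).tolist()); rs.setdefault(nm,[]).append(ray(c,*k[0,:2]))
        x=h[0][0]/4*5;cv2.circle(big,(int(x[0]),int(x[1])),int(x[2]),col,1)
    tiles.append(big)
    # grip bar: dark blob
    gu=275 if u==277 else 360
cv2.imwrite('pics/n.png',np.hstack(tiles)[:,:,::-1])
for n in rs:
    if len(rs[n])==2: print(n,meet(rs[n]))
E
```

```text
in [[276.0, 181.6999969482422, 20.600000381469727], [279.20001220703125, 171.1999969482422, 25.799999237060547], [282.0, 172.0, 25.799999237060547], [279.20001220703125, 179.0, 18.399999618530273]]
out [[278.20001220703125, 178.1999969482422, 32.400001525878906], [275.5, 182.1999969482422, 30.100000381469727], [273.70001220703125, 180.5, 28.0], [276.0, 179.5, 34.70000076293945]]
in [[361.5, 179.1999969482422, 21.299999237060547], [358.20001220703125, 176.1999969482422, 25.600000381469727], [352.0, 175.0, 25.600000381469727], [352.70001220703125, 173.0, 25.600000381469727]]
out [[358.70001220703125, 175.6999969482422, 32.0], [362.5, 179.6999969482422, 29.899999618530273], [363.5, 181.6999969482422, 31.899999618530273], [354.20001220703125, 174.6999969482422, 27.799999237060547]]
in (array([0.57801229, 0.23357122, 0.08913372]), [np.float64(0.00010041857315895809), np.float64(0.00010041857315886922)])
out (array([0.57780248, 0.23344036, 0.07050612]), [np.float64(0.00014764399627139073), np.float64(0.00014764399627141818)])
```

View pics/n.png

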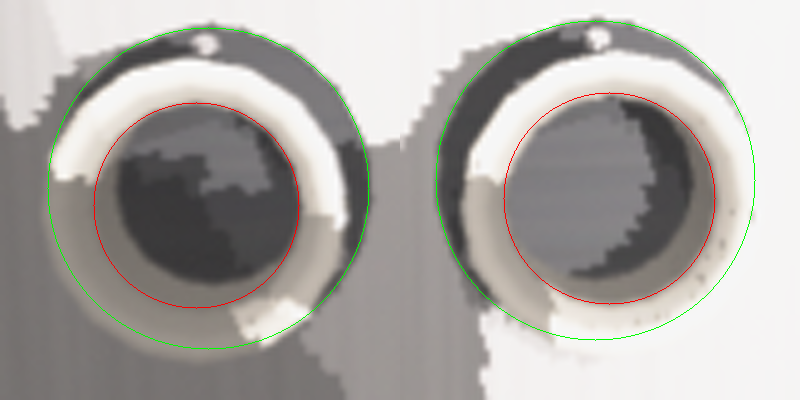

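The second "out" candidates (275.5,182.2) and (362.5,179.7) trace the cup's rim; the drawn green ones follow the shadow.

```bash
python3 - <<'E'
from h import *
import pickle
C=[pickle.load(open(f'w{i}.pkl','rb')) for i in(4,5)]
p,e=meet([ray(C[0],275.5,182.2),ray(C[1],362.5,179.7)]);print(p,e)
q,e=meet([ray(C[0],276,181.7),ray(C[1],361.5,179.2)]);print(q)
print('rim dia',np.linalg.norm(onz(C[0],305.6,182.2,p[2])-onz(C[0],245.4,182.2,p[2])))
# grip bar: dark against bench; stem edges and bar outline
for c,b in zip(C,((240,25,310,80),(325,20,395,80))):
    im=c['color'][b[1]:b[3],b[0]:b[2]];g=im.max(2);m=(g<24).astype(np.uint8)
    n,l,st,ce=cv2.connectedComponentsWithStats(m);i=1+np.argmax(st[1:,4]);print('bar',ce[i]+[b[0],b[1]],st[i]+[b[0],b[1],0,0,0],np.percentile(g,[5,20,40,60]))
# cap & tool relation
c=C[0];o=ctrl.get_obs()
# stand axis from base
yaw=np.radians(-15.3);ex=np.array([np.cos(yaw),np.sin(yaw),0])
print('grip pred',p-ex*.092,'hinge',p+ex*.058)
for cc in C: print('pred px',proj(cc,np.r_[(p-ex*.092)[:2],.062]))
print(o['ee_pos'])
E
```

```text
[0.57774058 0.23384591 0.09421291] [np.float64(8.744482982390871e-05), np.float64(8.744482982412536e-05)]
[0.57800087 0.2335927  0.08912953]
rim dia 0.04137573565709116Traceback (most recent call last):
  File "<stdin>", line 10, in <module>
    return _wrapfunc(a, 'argmax', axis=axis, out=out, **kwds)
    return bound(*args, **kwds)
ValueError: attempt to get argmax of an empty sequence
```

Nest mouth is at (0.578, 0.2337, about 0.09). I move over it and start down.

```bash
python3 -m pendant '[[[-0.9,1.2,0],0],[[-1.2,1.6,0],0],[[-0.74,1.14,-1],0],[[0,0,-2],0],[[0,0,-2],0],[[0,0,-1.5],0],[[0,0,-0.7],0],[[0,0,0],0],[[0,0,0],0],[[0,0,0],0]]' ; python3 -m pendant '[[[0,0,-0.3],0],[[0,0,-0.3],0],[[0,0,-0.3],0],[[0,0,-0.2],0],[[0,0,0],0],[[0,0,0],0]]'
```

```text
time_s: 6.6
ee_pos: [0.5784, 0.2335, 0.1295]
eef_rot: [3.141, 0.001, 2.859]
force: [-0.0, -0.5, -0.8]
grip_width: 0.026
grip_force: 15.0
time_s: 7.1
ee_pos: [0.5781, 0.2331, 0.1173]
eef_rot: [3.142, -0.0, 2.859]
force: [0.5, 1.4, -1.2]
grip_width: 0.026
grip_force: 15.0
```

```bash
python3 -m pendant '[[[0,0,-0.2],0],[[0,0,-0.2],0],[[0,0,-0.2],0],[[0,0,0],0],[[0,0,0],0]]'; python3 -m pendant '[[[0,0,-0.2],0],[[0,0,-0.2],0],[[0,0,0],0],[[0,0,0],0]]'
```

```text
time_s: 7.52
ee_pos: [0.578, 0.2331, 0.1112]
eef_rot: [-3.142, -0.0, 2.859]
force: [0.8, 1.1, -1.7]
grip_width: 0.026
grip_force: 15.0
time_s: 7.85
ee_pos: [0.578, 0.2331, 0.1072]
eef_rot: [-3.141, -0.0, 2.859]
force: [1.0, 2.5, -1.3]
grip_width: 0.0259
grip_force: 14.9
```

```bash
python3 -m pendant '[[[0.02,0.06,-0.2],0],[[0,0,-0.2],0],[[0,0,-0.2],0],[[0,0,0],0],[[0,0,0],0]]'; python3 -m pendant '[[[0,0,-0.15],0],[[0,0,-0.15],0],[[0,0,-0.15],0],[[0,0,0],0],[[0,0,0],0]]'
```

```text
time_s: 8.27
ee_pos: [0.5782, 0.2335, 0.1013]
eef_rot: [-3.141, -0.0, 2.859]
force: [0.6, -0.0, -0.9]
grip_width: 0.0261
grip_force: 15.0
time_s: 8.68
ee_pos: [0.5788, 0.2334, 0.0985]
eef_rot: [3.141, 0.002, 2.859]
force: [-4.9, -3.1, 12.1]
grip_width: 0.0258
grip_force: 15.1
```

There is firm upward contact at z = 0.0985, which fits home if the mouth is at 0.094, the rim's measured height. I ease off, open, rise and check.

```bash
python3 -m pendant '[[[0,0,0.1],0],[[0,0,0],0],[[0,0,0],0],[[0,0,0],0],[[0,0,0],0]]' 0.55; python3 -m pendant '[[[0,0,1],0],[[0,0,2],0],[[0,0,2.5],0],[[0,0,2.5],0],[[2,-0.6,1.5],0],[[2.5,-0.7,0],0],[[1.3,-0.3,0],0],[[0,0,0],0],[[0,0,0],0],[[0,0,0],0]]'; python3 - <<'E'
from h import *
import pickle
c=snap('wrist','w6.png');pickle.dump(c,open('w6.pkl','wb'));t=snap('scene');pickle.dump(t,open('s6.pkl','wb'))
a=cv2.resize(t['color'][220:320,230:340],None,fx=3.6,fy=3.6,interpolation=cv2.INTER_CUBIC)
b=c['color'][:,130:530];a=cv2.copyMakeBorder(a,0,480-a.shape[0],0,0,cv2.BORDER_CONSTANT)
cv2.imwrite('pics/chk.png',np.hstack([a,b])[:,:,::-1])
E
```

```text
time_s: 9.1
ee_pos: [0.5782, 0.2337, 0.0977]
eef_rot: [-3.141, -0.0, 2.859]
force: [0.1, 0.2, -0.6]
grip_width: 0.0512
grip_force: 0.0
time_s: 9.93
ee_pos: [0.6355, 0.218, 0.193]
eef_rot: [-3.141, -0.001, 2.859]
force: [0.3, -0.4, -0.0]
grip_width: 0.0518
grip_force: 0.0
```

View pics/chk.png

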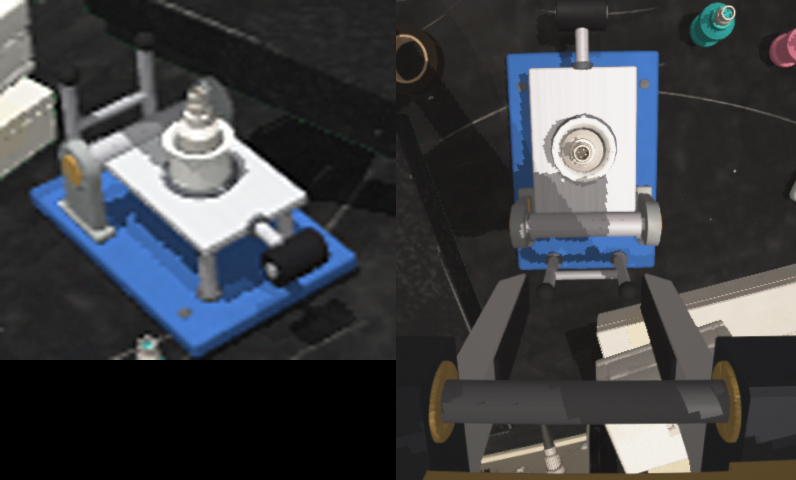

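The capsule stands upright in the nest: tip at wrist (316,152) and scene (285,244). I check the tip's height, and the grip in two views.

```bash
python3 - <<'E'
from h import *
import pickle
L=lambda n:pickle.load(open(n+'.pkl','rb'))
w4,w5,w6,s6=map(L,('w4','w5','w6','s6'))
print('tip',meet([ray(w6,316,152),ray(s6,285,243.8)]))
for z in(.122,.127,.137): print(z,proj(s6,np.array([.578,.2337,z])))
print('grip',meet([ray(w4,274.5,49.5),ray(w5,359.5,47)]),meet([ray(w4,274.5,49.5),ray(w5,359.5,47),ray(s6,230+295/3.6,220+255/3.6)]))
print('barlen',np.linalg.norm(onz(w5,384,48,.066)-onz(w5,335,48,.066)))
# plate/stem direction: stem centre + bar in w5: direction across bar ends
a=onz(w5,336,47,.07);b=onz(w5,384,46,.07);print(np.degrees(np.arctan2(*(a-b)[1::-1])))
# plate right/left edges in w5 (z .066): 
for e in(((558,99),(558,236)),((660,99),(657,236))):
    a,b=[onz(w5,x-250,y,.07) for x,y in e];print('edge',np.degrees(np.arctan2(*(b-a)[1::-1])),a,b)
p=np.array([.578,.2337]);
for y in(-14,-15.3,-16): r=np.radians(y);print(y,p-.092*np.array([np.cos(r),np.sin(r)]))
print(ctrl.get_obs()['ee_pos'])
E
```

```text
tip (array([0.57673417, 0.2327947 , 0.13292979]), [np.float64(0.0005640663679110383), np.float64(0.0005640663679111472)])
0.122 [284.3000451  247.96680676]
0.127 [284.15911066 246.07504265]
0.137 [283.87472095 242.25721242]
grip (array([0.49078455, 0.25752336, 0.06770564]), [np.float64(7.366182112319e-05), np.float64(7.3661821123204e-05)]) (array([0.48995247, 0.25753967, 0.06384123]), [np.float64(0.0002886217408189494), np.float64(0.0005729329289526816), np.float64(0.0005036209566060163)])
barlen 0.034608043833954286
-104.60386255345891
edge -16.481077074001384 [0.51481456 0.21286897 0.07      ] [0.61166596 0.18421507 0.07      ]
edge -14.49234117528109 [0.53472014 0.28294389 0.07      ] [0.63289189 0.25756895 0.07      ]
-14 [0.48873279 0.25595681]
-15.3 [0.48926072 0.25797632]
-16 [0.48956392 0.25905864]
[0.63553767 0.21809818 0.19325896]
```

The tip's height leaves a few mm of doubt about "fully home". I press gently on its top with closed fingers, which both seats it and measures the height by contact.

```bash
python3 -m pendant '[[[-1.5,0.4,0],0],[[-2,0.5,0],0],[[-1.5,0.4,0],0],[[-0.75,0.26,0],0],[[0,0,-2],0],[[0,0,-2],0],[[0,0,-1.2],0],[[0,0,0],0],[[0,0,0],0]]' 0 10; python3 -m pendant '[[[0,0,-0.2],0],[[0,0,-0.2],0],[[0,0,-0.1],0],[[0,0,0],0]]'
```

```text
time_s: 10.78
ee_pos: [0.5788, 0.2333, 0.141]
eef_rot: [-3.141, -0.0, 2.859]
force: [-0.5, -0.5, -0.2]
grip_width: 0.0006
grip_force: 0.0
time_s: 11.12
ee_pos: [0.5789, 0.2332, 0.1362]
eef_rot: [3.141, 0.0, 2.859]
force: [0.4, -0.0, -0.0]
grip_width: 0.0006
grip_force: 0.0
```

```bash
python3 -m pendant '[[[0,0,-0.2],0],[[0,0,-0.2],0],[[0,0,0],0]]';python3 -m pendant '[[[0,0,-0.15],0],[[0,0,0],0]]';python3 -m pendant '[[[0,0,-0.15],0],[[0,0,0],0]]'
```

```text
time_s: 11.37
ee_pos: [0.5786, 0.2332, 0.1315]
eef_rot: [-3.141, -0.0, 2.859]
force: [0.5, 0.2, -0.2]
grip_width: 0.0005
grip_force: 0.0
time_s: 11.53
ee_pos: [0.5787, 0.2332, 0.1302]
eef_rot: [-3.141, -0.0, 2.859]
force: [0.1, -0.6, -0.2]
grip_width: 0.0008
grip_force: 0.0
time_s: 11.7
ee_pos: [0.5787, 0.2332, 0.1287]
eef_rot: [-3.141, -0.0, 2.859]
force: [0.1, -0.7, 0.1]
grip_width: 0.0002
grip_force: 0.0
```

```bash
for i in 1 2 3; do python3 -m pendant '[[[0,0,-0.12],0],[[0,0,0],0],[[0,0,0],0]]'|egrep 'ee_pos|force: \['; done
```

```text
ee_pos: [0.5788, 0.2332, 0.1277]
force: [-0.4, -0.3, -0.6]
ee_pos: [0.5787, 0.2332, 0.1265]
force: [0.1, 0.4, -0.0]
ee_pos: [0.5787, 0.2332, 0.1253]
force: [-0.5, -0.7, -0.1]
```

```bash
for i in 1 2 3 4; do python3 -m pendant '[[[0,0,-0.1],0],[[0,0,0],0],[[0,0,0],0]]'|egrep 'ee_pos|force: \['; done
```

```text
ee_pos: [0.5788, 0.2333, 0.1243]
force: [-0.0, 0.4, 0.6]
ee_pos: [0.5787, 0.2333, 0.1233]
force: [0.1, -0.9, 1.1]
ee_pos: [0.5788, 0.2332, 0.1223]
force: [-0.2, -0.4, -0.9]
ee_pos: [0.5787, 0.2332, 0.1213]
force: [0.4, -0.0, -0.4]
```

```bash
for i in 1 2 3 4 5; do r=$(python3 -m pendant '[[[0,0,-0.1],0],[[0,0,0],0],[[0,0,0],0]]'|egrep 'ee_pos|force: \['); echo $r; done
```

```text
ee_pos: [0.5791, 0.2334, 0.1211] force: [-1.4, -0.0, 3.7]
ee_pos: [0.5794, 0.2335, 0.121] force: [-2.4, -0.3, 11.1]
ee_pos: [0.5798, 0.2337, 0.121] force: [-3.0, -1.0, 18.0]
ee_pos: [0.5802, 0.2338, 0.1209] force: [-3.5, -0.7, 23.4]
ee_pos: [0.5806, 0.2339, 0.1208] force: [-5.2, -2.0, 30.4]
```

The capsule top is rigid at 0.121 under 30 N, so the floor is at 0.061, matching the given sizes: it is fully home. Next I rise, move to the grip at (0.490, 0.2575) and go down with the fingers open, pads straddling the bar's ends.

```bash
python3 -m pendant '[[[0,0,1],0.012],[[0,0,2],0],[[0,0,2],0],[[-1.5,0.4,0],0],[[-2.5,0.7,0],0],[[-2.5,0.7,0],0],[[-1.6,0.43,0],0],[[-0.8,0.2,-1],0],[[0,0,-2.5],0],[[0,0,-2.5],0],[[0,0,0],0],[[0,0,0],0],[[0,0,0],0]]' 0.65; python3 - <<'E'
from h import *
c=snap('wrist');cv2.imwrite('pics/g.png',cv2.resize(c['color'][130:430,120:520],(800,600))[:,:,::-1])
for z in(.05,.062,.074): print(proj(c,np.array([.4898,.2576,z])))
E
```

```text
time_s: 15.78
ee_pos: [0.4904, 0.2578, 0.1077]
eef_rot: [3.141, 0.001, 2.871]
force: [0.5, 0.2, 1.1]
grip_width: 0.0615
grip_force: 0.0
[318.25198672 254.1561139 ]
[318.24515658 260.55415499]
[318.23764328 267.60871771]
```

View pics/g.png

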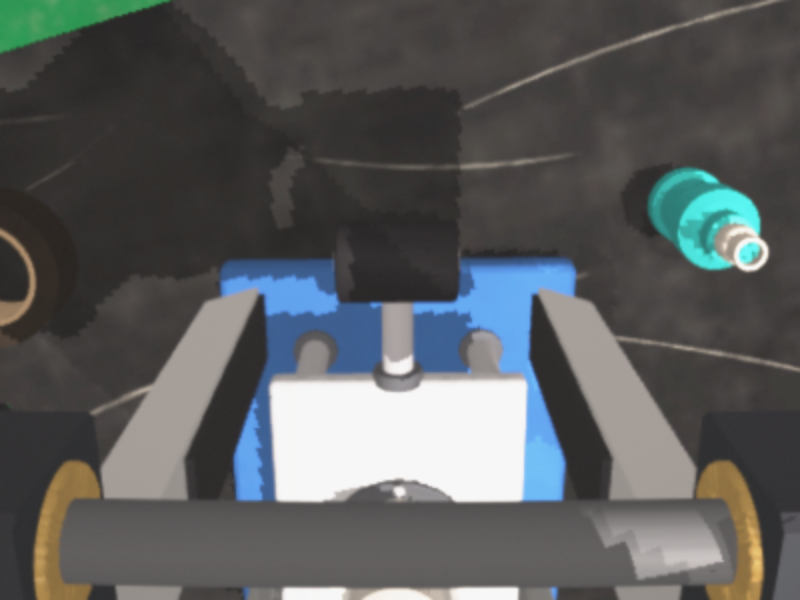

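The bar's centre in this crop is (398,262), which is full-frame (319,261); I predicted (318,261). I go down and pinch.

```bash
python3 -m pendant '[[[0,0,-2],0],[[0,0,-2],0],[[0,0,-1.5],0],[[0,0,-1],0],[[0,0,0],0],[[0,0,0],0]]'; python3 -m pendant '[[[0,0,0],0],[[0,0,0],0],[[0,0,0],0],[[0,0,0],0],[[0,0,0],0],[[0,0,0],0]]' 0.2 15
```

```text
time_s: 16.33
ee_pos: [0.4902, 0.2577, 0.0422]
eef_rot: [3.141, 0.001, 2.871]
force: [0.3, -0.3, 0.3]
grip_width: 0.061
grip_force: 0.0
time_s: 16.83
ee_pos: [0.4899, 0.2576, 0.0417]
eef_rot: [3.141, 0.0, 2.871]
force: [-0.9, -1.7, 3.6]
grip_width: 0.0339
grip_force: 15.0
```

```bash
python3 - <<'E'
import numpy as np
t=np.radians(np.arange(0,91,5));y=np.radians(-15.3)
x=-15*np.cos(t);z=15*np.sin(t)
P=np.c_[x*np.cos(y),x*np.sin(y),z];P=np.round(P,2)
for a,d in zip(np.arange(5,91,5),np.diff(P,axis=0)): print(a,np.round(d,2).tolist())
E
```

```text
5 [0.06, -0.02, 1.31]
10 [0.16, -0.04, 1.29]
15 [0.27, -0.08, 1.28]
20 [0.38, -0.1, 1.25]
25 [0.49, -0.13, 1.21]
30 [0.58, -0.16, 1.16]
35 [0.68, -0.19, 1.1]
40 [0.77, -0.21, 1.04]
45 [0.85, -0.23, 0.97]
50 [0.93, -0.26, 0.88]
55 [1.0, -0.27, 0.8]
60 [1.07, -0.29, 0.7]
65 [1.12, -0.31, 0.6]
70 [1.16, -0.32, 0.51]
75 [1.21, -0.33, 0.39]
80 [1.23, -0.33, 0.28]
85 [1.25, -0.35, 0.17]
90 [1.26, -0.34, 0.06]
```

```bash
python3 -m pendant '[[[0.01,0,0.65],0],[[0.05,-0.02,0.66],0],[[0.07,-0.02,0.65],0],[[0.09,-0.02,0.64],0],[[0.12,-0.04,0.64],0],[[0.15,-0.04,0.64],0],[[0.18,-0.05,0.63],0],[[0.2,-0.05,0.62],0],[[0.23,-0.06,0.61],0],[[0.26,-0.07,0.6],0],[[0,0,0],0],[[0,0,0],0]]'; python3 -m pendant '[[[0.28,-0.08,0.59],0],[[0.3,-0.08,0.57],0],[[0.33,-0.09,0.56],0],[[0.35,-0.1,0.54],0],[[0.38,-0.1,0.53],0],[[0.39,-0.11,0.51],0],[[0.42,-0.11,0.49],0],[[0.43,-0.12,0.48],0],[[0,0,0],0],[[0,0,0],0]]'
```

```text
time_s: 17.83
ee_pos: [0.5035, 0.2539, 0.1051]
eef_rot: [3.141, 0.0, 2.871]
force: [-1.5, 4.1, -0.0]
grip_width: 0.0338
grip_force: 15.0
time_s: 18.67
ee_pos: [0.5324, 0.2461, 0.1476]
eef_rot: [3.141, 0.0, 2.871]
force: [0.5, 5.0, -0.6]
grip_width: 0.0342
grip_force: 15.0
```

```bash
python3 -m pendant '[[[0.46,-0.07,0.45],0],[[0.48,-0.09,0.43],0],[[0.49,-0.13,0.41],0],[[0.51,-0.14,0.39],0],[[0.53,-0.14,0.36],0],[[0.54,-0.15,0.34],0],[[0.55,-0.15,0.31],0],[[0.57,-0.16,0.29],0],[[0.57,-0.16,0.27],0],[[0.59,-0.16,0.24],0],[[0,0,0],0],[[0,0,0],0]]'; python3 - <<'E'
from h import *
import pickle
o=ctrl.get_obs();g=o['ee_pos']+[0,0,.019];h=np.array([.6345,.218,.0615]);d=g-h
print(o['ee_pos'],o['force'],np.degrees(np.arctan2(d[2],-(d[0]*.9645-d[1]*.264))),np.linalg.norm(d))
E
```

```text
time_s: 19.67
ee_pos: [0.5856, 0.2318, 0.1825]
eef_rot: [-3.141, 0.0, 2.87]
force: [-1.5, -6.6, -1.9]
grip_width: 0.0339
grip_force: 15.0
[0.58558449 0.23182107 0.18247443] [-1.5453766  -6.57987117 -1.90572291] 70.04293402694347 0.14891806672750998
```

```bash
python3 -m pendant '[[[0.59,-0.19,0.21],0],[[0.6,-0.19,0.19],0],[[0.61,-0.17,0.16],0],[[0.61,-0.17,0.13],0],[[0.62,-0.17,0.1],0],[[0.63,-0.17,0.07],0],[[0.63,-0.17,0.04],0],[[0.63,-0.17,0.02],0],[[0,0,0],0],[[0,0,0],0],[[0,0,0],0]]'; python3 - <<'E'
from h import *
import pickle
o=ctrl.get_obs();g=o['ee_pos']+[0,0,.019];h=np.array([.6346,.218,.0615]);d=g-h
print(o['ee_pos'],o['force'],np.degrees(np.arctan2(d[2],-(d[0]*.9645-d[1]*.264))),np.linalg.norm(d))
c=snap('wrist');s=snap('scene')
cv2.imwrite('pics/end.png',np.hstack([cv2.resize(s['color'][170:320,200:350],(450,450),interpolation=cv2.INTER_CUBIC),c['color'][30:480,160:510]])[:,:,::-1])
E
```

```text
time_s: 20.58
ee_pos: [0.6345, 0.2186, 0.1919]
eef_rot: [3.141, 0.001, 2.871]
force: [0.9, 0.7, 2.1]
grip_width: 0.0337
grip_force: 15.0
[0.63451034 0.21858754 0.19191298] [0.85360884 0.67205196 2.05404674] 89.90735735213751 0.1494141617018128
```

View pics/end.png

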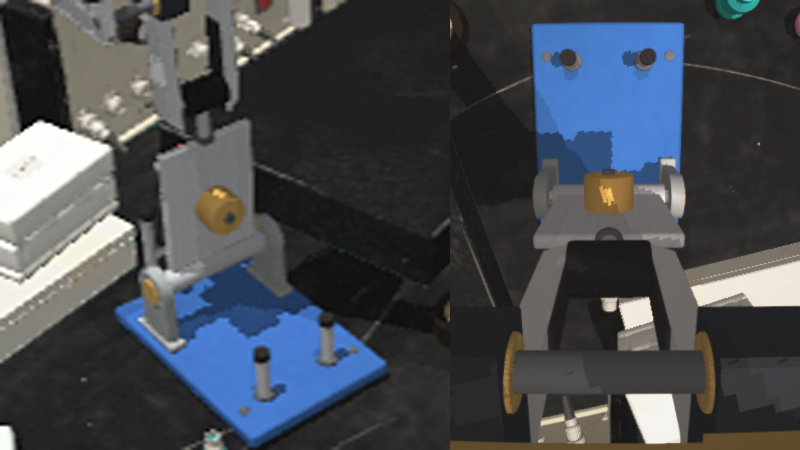

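The plate stands straight up with the black bar pinched at crop (605,268), and the capsule's tip just shows behind it at (610,305). The angle works out at 89.9° and the forces are small. I let it settle, then hand in.

```bash
python3 -m pendant '[[[0,0,0],0],[[0,0,0],0],[[0,0,0],0],[[0,0,0],0],[[0,0,0],0],[[0,0,0],0]]' && python3 -c "
from station import ctrl
print(ctrl.hand_in())"
```

```text
time_s: 21.18
ee_pos: [0.6344, 0.2186, 0.1919]
eef_rot: [3.141, 0.001, 2.871]
force: [1.4, 1.5, 5.5]
grip_width: 0.034
grip_force: 15.0
the job is handed in; nothing more can be done
None
```

I handed the job in at 21.2 s of the allowed 61 s: the capsule is home in the nest, and the arm is still holding the plate by its grip at about 89.9° (worked out from the tool position); no verdict came back.

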